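# Quarantine the failed cell

### The arm

A 6-joint arm with a two-finger parallel gripper is mounted at the origin on a cart in front of the work surface, level with it; the furniture and walls round the work are solid. World frame = base frame: x ahead of the robot, y to its left, z up, the work surface at z = 0. Lengths are in mm, angles in degrees, forces in N, time in s.
With the tool pointing down it reaches from about 300 to 850 mm from the base axis. Payload 4.2 kg.
Tool frame: the origin (TCP) lies midway between the tips of the shut fingers; the grasp point (between the pads) lies 19 mm behind it; z points along the fingers, y is the line along which they close (so a half turn about z gives the same grasp; the last joint's range is limited). The gripper opens to 91 mm and grips with 3 to 60 N. Pads are 32 mm wide; open, the fingers measure 118 mm over their backs; the gripper's body (76 mm by 178 mm) begins 60 mm behind the grasp point.
Start: joints at [-68.87, 18.312, 89.639, -0, 72.044, -1.146], TCP at [217.974, -532.1, 213.976] pointing down, gripper open.
Joint ranges: [-177.97, 177.97], [-48.28, 115.42], [12.27, 149.76], [-77.06, 257.06], [2.81, 150.46], [-146.56, 146.56]. Speed limits (degrees/s): [147.25, 147.25, 180, 180, 180, 180].

### API

Orientations are given as [roll, pitch, yaw] about the fixed x, y, z axes, in that order (R = Rz(yaw) Ry(pitch) Rx(roll)).
In Python, from workcell import env gives the robot as it stands.
- The arm moves only by the tool send_rows, never from a script. Its argument "steps" is a list that holds one entry, the list of rows, each a list of 5 numbers: the shift along the tool's x, y, z scaled (see below), then the turn about the tool's z scaled (see below), then the opening, from 0 (shut) to 1 (fully open). In form: [[[dx, dy, dz, yaw, fingers], ...]]. A call has 1 to 5 rows; each row shifts and turns the commanded pose from where the row before left it, along the tool's axes as they then stand; what a row does not reach is not made up. The controller multiplies each number of a shift by 0.04 m and each number of a turn by 0.12 rad. A row lasts 1/12 s, in which the tool goes at most 41.7 mm and 7.16 degrees, less where a joint would pass 70% of its speed; a pose out of reach is approached as far as the arm can. A call with a number of a shift or a turn outside -1 to 1 is refused whole. A call with a gripper value outside its range is refused whole. The fingers move at their own pace and stop on an object; "squeeze" is the grip in N (left out, the last holds). Time passes only in rows, so rows that do not move let the fingers close. It gives the time, the measured TCP pose, the force, the opening and the grip force at its end, in the units of the state.
- env.state(): the state, without advancing time (a new reading comes with each control period).
- env.grab_frame(name): name is "scene" or "top" or "wrist"; returns a dict with "pixels" (480x640x3 uint8, red, green, blue), "depth" (480x640 float32, mm along the optical axis (not along the pixel's ray), 0 where there is no reading), "intrinsics" (3x3 intrinsics, pixels), "dist" ([k1, k2, p1, p2, k3] as OpenCV has them; the pictures are not rectified), "cam_to_world" (4x4, takes a point from camera to world coordinates). Camera axes: x right, y down, z forward; pixel columns grow to the right and rows downward; lengths in mm; the calibration is good to about 2 mm. A picture is of the moment at which its call begins.
- env.job_done(): hands the job in; it is judged then, once.
The state is a dict: "time_s": time; "qpos": joint angles; "qvel": joint speeds; "effort": joint torques, N m; "ee_pos": TCP position; "ee_rot": TCP orientation; "force": force on the tool from outside, world axes, zero at the start; "torque": the same for the moment, N m; "gripper_width": finger opening in mm; "gripper_force": force on a finger pad.
Only numpy, scipy, OpenCV 4.12 (cv2) and the standard library are available. Lean on these libraries where they do the work, as an engineer would, in place of code of your own. Each camera call takes 0.05 s, during which the arm holds its last target. There are 200 camera calls.

### The job

The round cell in the slanted test dock has failed its test and must go into quarantine. Draw it out of the dock, stand it gently upright on the floor of the open steel box beside the cell already stored there - without dropping it, knocking it hard against the box or upsetting or shoving the stored cell - and then swing the box's lid fully shut. Leave everything else on the benches where it is.

Things in the scene. Friction and masses are not known exactly. Their poses are not given: they have to be found in the camera images.
- failed_cell: Round battery cell to quarantine: plain aluminium can, 46 mm in diameter, 120 mm long, 0.36 kg, black disc and steel terminal on its top. Origin at the centre of its bottom face, z along its axis to the terminal end. At the start its lower 60 mm stands in the dock's pocket, the upper 60 mm is free; it leans 32 degrees from vertical, top towards the robot.
- test_dock: Test dock, fixed on the right-hand bench: grey housing 105 x 80 x 30 mm, on it a black pocket tube between two aluminium cheek plates. Origin under the housing; the pocket leans 32 degrees to its front -x (axis (-0.53, 0, 0.85) in this frame). Pocket: 52 mm bore, 60 mm deep, 60 mm outside diameter; mouth centre at (-0.006, 0, 0.103) m.
- quarantine_box: Deep grey steel box with hinged lid, fixed on the left-hand bench. Outside 135 (x) x 245 (y) x 150 mm (z), walls 4 mm; inside 127 x 237 mm, the floor is a fibre mat (gives up to 5 mm) 10 mm above the bench, 140 mm below the rim. Origin at the centre of its underside; its front faces -x, the lid hinge is on the +x rim.
- stored_cell: An identical round cell (46 mm diameter, 120 mm long) standing loose and upright on the box's floor in its +y half; origin at the centre of its bottom face. The -y half of the box is free.
- lid_hinge (a point): Middle of the lid's hinge line on the box's +x rim, 150 mm above the bench; the hinge axis is the box's y axis.
- lid_edge (a point): Middle of the lid's free edge on its outer face, 135 mm from the hinge line. The lid plate is 6 mm thick, 251 mm wide.
- box_lid (a joint): Lid angle in rad: 0 = shut flat on the rim, about 1.57 = upright, at most 1.9. The hinge is stiff: the lid stays where it is left and takes about 3 to 6 N at its free edge to move.
- bench_meter: Bystander: multimeter, 163 x 81 x 46 mm, lying on the right-hand bench.
- wash_bottle: Bystander: plastic bottle with nozzle, 52 mm in diameter, 140 mm high, on the left-hand bench.
- grease: Bystander: small lidded tub, 37 mm in diameter, 54 mm high, on the left-hand bench.

How it is judged (in metres and radians):
On the way, in this order (a step that is already met when the one before it is completed fails the run):
1. the failed cell is drawn clear of the dock (distance between failed_cell and test_dock above 0.16 m), for 0.1 s.
2. the failed cell stands upright on the floor of the box, let go, with the lid still open (x of failed_cell in the frame of quarantine_box between -0.045 and 0.045 m and y of failed_cell in the frame of quarantine_box between -0.1 and 0.1 m and z of failed_cell in the frame of quarantine_box between 0.003 and 0.017 m and angle between each of failed_cell, stored_cell's own z axis and vertical below 0.14 rad and linear speed of failed_cell below 0.02 m/s and contact force between the fingers and failed_cell below 0.1 N and value of joint box_lid above 0.8 rad), for 0.2 s.
At the end, for the whole second after the job is handed in: The failed cell stands on the box's floor (within 7 mm of floor height), upright to 8 degrees, at rest and released; the stored cell still stands upright to 8 degrees; the lid is shut to within 0.05 rad (x of failed_cell in the frame of quarantine_box between -0.045 and 0.045 m and y of failed_cell in the frame of quarantine_box between -0.1 and 0.1 m and z of failed_cell in the frame of quarantine_box between 0.003 and 0.017 m and angle between each of failed_cell, stored_cell's own z axis and vertical below 0.14 rad and linear speed of each of failed_cell, stored_cell below 0.02 m/s and contact force between the fingers and failed_cell below 0.1 N and value of joint box_lid below 0.05 rad); the robot touches nothing.
It fails at once if the failed cell drops or is thrust into the box (faster than 0.35 m/s while in it) (x of failed_cell in the frame of quarantine_box between -0.0675 and 0.0675 m and y of failed_cell in the frame of quarantine_box between -0.1225 and 0.1225 m and z of failed_cell in the frame of quarantine_box below 0.15 m and linear speed of failed_cell above 0.35 m/s).
It fails at once if the failed cell is dropped or knocked against the box (over 25 N) (contact force between failed_cell and quarantine_box above 25 N).
It fails at once if the failed cell is knocked hard against the stored cell (over 15 N) (contact force between failed_cell and stored_cell above 15 N).
It fails at once if the stored cell is shoved more than 20 mm or tipped more than 17 degrees (distance of stored_cell from where it was at the start of the episode above 0.02 m or angle between stored_cell's own z axis and vertical above 0.3 rad).
It fails at once if a bystander is moved more than 25 mm (distance of any of bench_meter, wash_bottle, grease from where it was at the start of the episode above 0.025 m).
It also fails if it takes over 61 s, if anything falls off the work surface, if the arm or the gripper's body presses on something with over 40 N, if the wrist force passes 120 N, or if a joint passes its speed limit or range.

## Working session

There is one attempt and no reset: what is moved stays moved. The work goes in short steps, Python scripts to look and compute and a tool call to move; the robot and the scene stay as the last step left them, time stands still between calls to the robot, and variables do not carry over. Pictures are saved under pics/ and viewed, at most 10 in all, crops included, and the job is handed in when it is done.

Besides the shell and the picture viewer there is one more tool, called after "Emit:" by a JSON object that holds its "name" and its "arguments". send_rows: Moves the arm, as the interface text tells. Shifts and turns lie within -1 to 1; 1 stands for 0.04 m of shift or 0.12 rad of turn. Its arguments: {"type":"object","properties":{"steps":{"type":"array"},"squeeze":{"type":"number"}},"required":["steps"]}

```bash
mkdir -p pics; ls; cat > h.py <<'E'
import numpy as np, cv2
from workcell import env
def grab(n):
    f=env.grab_frame(n); np.savez(f'pics/{n}.npz',**f); return f
def pts(f,uv):
    "pixels -> world using depth"
    uv=np.array(uv,float).reshape(-1,2); f_=f
    n=cv2.undistortPoints(uv[:,None],f['intrinsics'],f['dist'])[:,0]
    d=np.array([np.median(f['depth'][int(v)-1:int(v)+2,int(u)-1:int(u)+2]) for u,v in uv])
    P=np.c_[n*d[:,None],d,np.ones(len(d))]
    return (f['cam_to_world']@P.T).T[:,:3]
E
python3 - <<'E'
from h import *
for n in ('scene','top'):
    f=grab(n); cv2.imwrite(f'pics/{n}0.png',f['pixels'][:,:,::-1]); print(n,f['cam_to_world'].round(2),f['intrinsics'])
print(env.state())
E
```

```text
pics
scene [[-4.7000e-01 -4.5000e-01  7.6000e-01 -4.1810e+02]
 [-8.8000e-01  2.2000e-01 -4.1000e-01  4.6763e+02]
 [ 2.0000e-02 -8.7000e-01 -5.0000e-01  7.4602e+02]
 [ 0.0000e+00  0.0000e+00  0.0000e+00  1.0000e+00]] [[489.91541865   0.         309.05603565]
 [  0.         489.91541865 236.8687877 ]
 [  0.           0.           1.        ]]
top [[-3.90000e-01 -7.70000e-01  5.00000e-01 -1.19820e+02]
 [-9.20000e-01  3.30000e-01 -2.20000e-01  2.60730e+02]
 [ 1.00000e-02 -5.40000e-01 -8.40000e-01  1.23046e+03]
 [ 0.00000e+00  0.00000e+00  0.00000e+00  1.00000e+00]] [[587.45379796   0.         315.15565523]
 [  0.         587.45379796 238.21118997]
 [  0.           0.           1.        ]]
{'time_s': 0.1, 'qpos': array([-6.88703711e+01,  1.83481973e+01,  8.97005933e+01, -1.44379674e-03,
        7.20447584e+01, -1.14641553e+00]), 'qvel': array([-0.02764666, -0.03949863, -0.25564989, -0.01761223,  0.04674726,
        0.09924203]), 'effort': array([-2.76004830e-04, -4.13335133e+01, -2.32509702e+01,  7.28664966e-02,
        4.21606237e-02, -5.72906083e-05]), 'ee_pos': array([ 217.78518199, -531.65598994,  213.19418969]), 'ee_rot': array([-1.79906442e+02, -4.99195281e-04,  2.22764902e+01]), 'force': array([ 0.42678766, -0.02802166,  0.4182075 ]), 'torque': array([ 0.03180508,  0.02468722, -0.02000188]), 'gripper_force': 0.0, 'gripper_width': 90.94922758086567}
```

View pics/scene0.png

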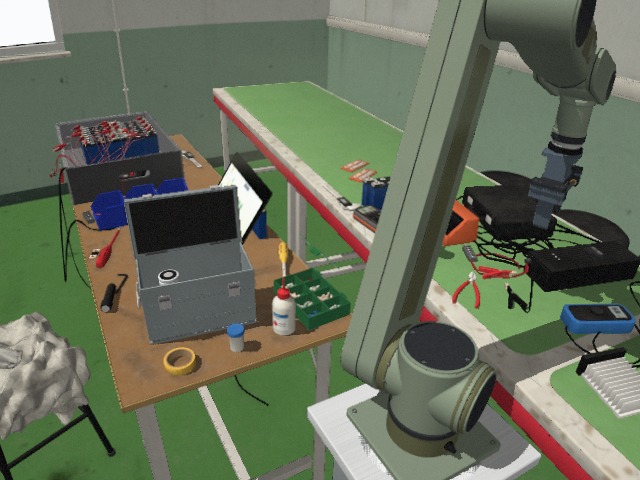

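View pics/top0.png

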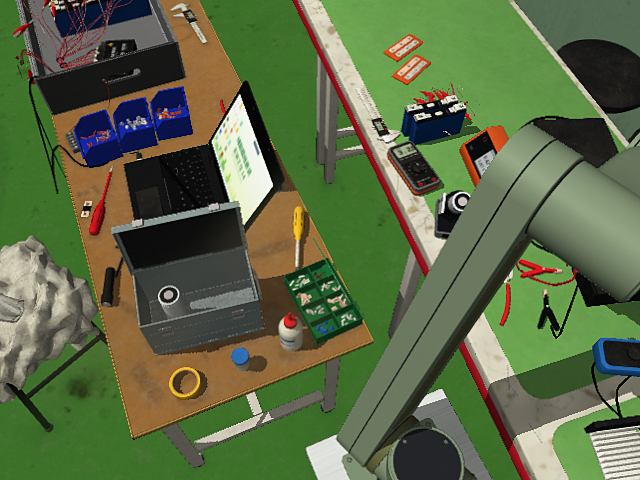

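The scene view shows the box at about (190,290) with its lid open, the bottle at (283,312) and the grease tub at (236,337). The top view shows the dock and cell at about (455,210), next to the meter at (412,168), and the stored cell at (170,295). Next I take enlarged crops.

```bash
python3 - <<'E'
from h import *
f=dict(np.load('pics/top.npz')); im=f['pixels'][:,:,::-1]
a=cv2.resize(im[150:270,400:500],None,fx=5,fy=5,interpolation=cv2.INTER_CUBIC)[:600]
b=cv2.resize(im[190:370,100:280],None,fx=2.2,fy=2.2,interpolation=cv2.INTER_CUBIC)
c=np.zeros((600,800,3),np.uint8); c[:,:500]=a; c[:396,500:]=b[:,48:348]
cv2.imwrite('pics/c1.png',c)
n=['termC','d1','d2','rimFL?','boxcell','lidL','lidR','hingeL','hingeR','frontL','frontR','mat','bottle','grease']
uv=[(459,199),(455,215),(445,225),(139,322),(170,294),(113,228),(242,204),(136,277),(250,262),(142,326),(261,307),(225,300),(290,320),(240,355)]
for k,u,p in zip(n,uv,pts(f,uv)): print(k,u,p.round(0))
E
```

```text
termC (459, 199) [ 485. -363.  155.]
d1 (455, 215) [ 490. -373.   79.]
d2 (445, 225) [ 498. -361.   32.]
rimFL? (139, 322) [473. 385. 149.]
boxcell (170, 294) [521. 311. 130.]
lidL (113, 228) [611. 367. 288.]
lidR (242, 204) [724.  86.  74.]
hingeL (136, 277) [587. 367. 133.]
hingeR (250, 262) [604. 115.   1.]
frontL (142, 326) [462. 382. 149.]
frontR (261, 307) [482. 132.  -0.]
mat (225, 300) [525. 204.  11.]
bottle (290, 320) [374.  99. 115.]
grease (240, 355) [367. 218.  54.]
```

View pics/c1.png

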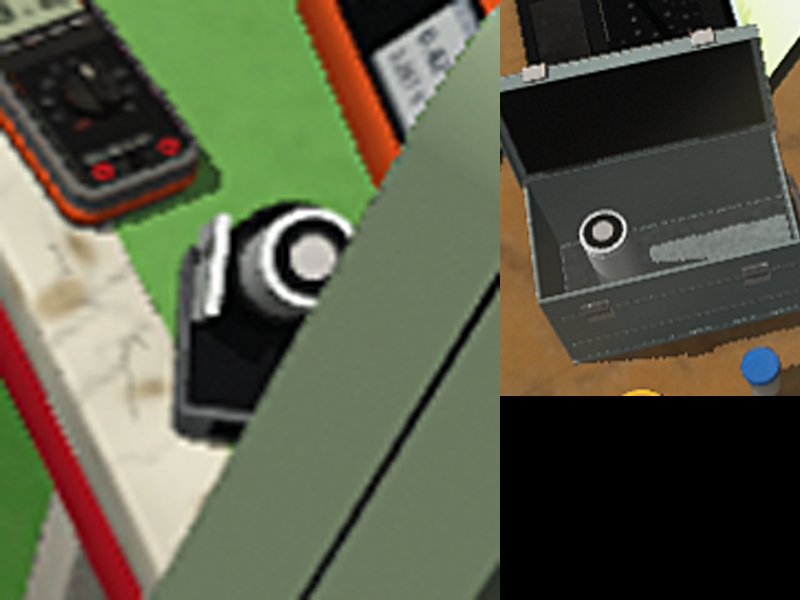

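The crop shows the terminal at crop (312,258), which is top pixel (462,202), half hidden by the arm. The cheek plate is at crop (215,265), and the stored cell stands clear in the box. I'm moving the arm over the dock so the wrist camera can see it.

Emit:
{"name": "send_rows", "arguments": {"steps": [[[0.6,-0.2,-0.5,0,1],[0.86,-0.2,-0.5,0,1],[0.9,-0.2,-0.5,0,1],[0.9,-0.2,-0.5,0,1],[0.9,-0.2,-0.3,0,1]]]}}

```text
time_s: 0.52
ee_pos: [357.7, -431.6, 307.6]
ee_rot: [179.9, -0.0, 22.2]
force: [1.0, -1.1, 0.7]
gripper_width: 91.0
gripper_force: 0.0
```

Emit:
{"name": "send_rows", "arguments": {"steps": [[[0.9,-0.2,0,0,1],[0.5,-0.2,0,0,1],[0,0,0,0,1],[0,0,0,0,1]]]}}

```text
time_s: 0.85
ee_pos: [402.6, -395.5, 305.2]
ee_rot: [-180.0, 0.1, 22.4]
force: [-0.2, -0.2, -1.1]
gripper_width: 90.9
gripper_force: 0.0
```

```bash
python3 - <<'E'
from h import *
f=grab('wrist'); g=grab('top'); s=env.state(); print(s['ee_pos'],s['ee_rot'],s['time_s'],f['cam_to_world'].round(2))
c=np.zeros((600,800,3),np.uint8)
c[:,:500]=cv2.resize(g['pixels'][150:270,400:500,::-1],None,fx=5,fy=5,interpolation=cv2.INTER_CUBIC)
cv2.imwrite('pics/w1.png',f['pixels'][:,:,::-1]); cv2.imwrite('pics/c2.png',c)
E
```

```text
[ 401.42645664 -396.63964835  305.29518151] [-1.79973032e+02  5.62444356e-02  2.22522116e+01] 0.95 [[ 3.8000e-01 -8.8000e-01 -2.7000e-01  4.7995e+02]
 [-9.2000e-01 -3.6000e-01 -1.1000e-01 -3.6390e+02]
 [-0.0000e+00  2.9000e-01 -9.6000e-01  4.7669e+02]
 [ 0.0000e+00  0.0000e+00  0.0000e+00  1.0000e+00]]
```

View pics/w1.png

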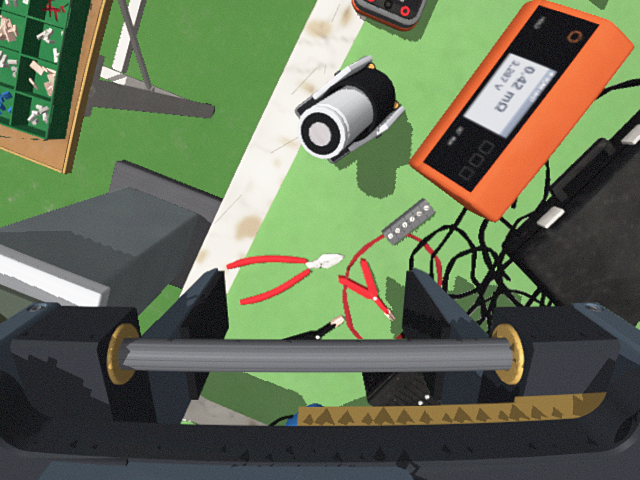

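The wrist view shows the failed cell clearly. Its terminal is at (320,137), the axis runs up and right to the pocket at (372,88), and there are cheeks on both sides. Now I fit the cell cylinder and the box rim from depth.

```bash
cat >> h.py <<'E'
def cloud(f,u0,u1,v0,v1):
    v,u=np.mgrid[v0:v1,u0:u1]; uv=np.c_[u.ravel(),v.ravel()].astype(float)
    n=cv2.undistortPoints(uv[:,None],f['intrinsics'],f['dist'])[:,0]; d=f['depth'][v0:v1,u0:u1].ravel()
    P=(f['cam_to_world']@np.c_[n*d[:,None],d,np.ones(len(d))].T).T[:,:3]
    k=d>0; return P[k],uv[k],f['pixels'][v0:v1,u0:u1].reshape(-1,3)[k]
E
cat > fit.py <<'E'
from h import *
from scipy.optimize import least_squares
f=dict(np.load('pics/wrist.npz'))
print('term',pts(f,[(320,137),(320,137),(305,115),(340,130)]).round(1))
P,uv,_=cloud(f,302,360,85,155)
# can side: convex polygon between the top rim and pocket mouth
poly=np.array([(333,92),(350,93),(368,112),(360,128),(352,138),(348,125),(340,114),(328,106)],np.float32)
k=np.array([cv2.pointPolygonTest(poly,tuple(map(float,q)),False)>0 for q in uv])&(P[:,2]>95); Q=P[k]
def ax(p): return np.array([np.sin(p[3])*np.cos(p[2]),np.sin(p[3])*np.sin(p[2]),np.cos(p[3])])
def r(p,Q=Q):
    a=ax(p); d=Q-np.array([p[0],p[1],130.]); return np.linalg.norm(d-np.outer(d@a,a),axis=1)-23
s=least_squares(r,[490,-365,np.pi,0.56],loss='soft_l1',f_scale=1)
print('cyl n',len(Q),'at z=130',s.x[:2].round(1),'yaw,tilt',np.degrees(s.x[2:]).round(1),'rms',np.abs(r(s.x)).mean().round(2))
s2=least_squares(lambda p:r([p[0],p[1],p[2],np.radians(32)]),s.x[:3],loss='soft_l1')
print('tilt32',s2.x[:2].round(1),np.degrees(s2.x[2]).round(1))
g=dict(np.load('pics/top.npz'))
P,uv,c=cloud(g,100,275,200,360)
k=(abs(P[:,2]-150)<4)&(P[:,0]>440)&(P[:,0]<620)&(P[:,1]>100)&(P[:,1]<410); R=P[k]
print('rim n',k.sum(),R.min(0).round(0),R.max(0).round(0),cv2.minAreaRect(R[:,:2].astype(np.float32)))
k=(abs(P[:,2]-130)<6)&(P[:,0]>480)&(P[:,0]<570)&(P[:,1]>270)&(P[:,1]<350); S=P[k]
print('stored',S.mean(0).round(1),S.min(0).round(0),S.max(0).round(0))
k=(P[:,2]>165)&(P[:,1]>100); L=P[k]; print('lid',L.min(0).round(0),L.max(0).round(0)); hi=L[L[:,2]>275]; print('top edge',hi[hi[:,1].argmin()].round(0),hi[hi[:,1].argmax()].round(0),hi.mean(0).round(0))
A=np.c_[L[:,1:],np.ones(len(L))]; print('x=ay+bz+c',np.linalg.lstsq(A,L[:,0],rcond=None)[0])
E
python3 fit.py
```

```text
term [[ 476.7 -369.5  152.6]
 [ 476.7 -369.5  152.6]
 [ 488.6 -350.8  152. ]
 [ 488.4 -382.5  161.2]]
cyl n 793 at z=130 [ 490.5 -375.2] yaw,tilt [148.9  32.6] rms 0.28
tilt32 [ 490.6 -375.2] 149.8
rim n 745 [440. 128. 146.] [595. 388. 154.] ((510.2764892578125, 259.849853515625), (249.263916015625, 140.63568115234375), 81.43140411376953)
stored [518.8 315.3 129.1] [496. 293. 124.] [543. 338. 135.]
lid [547. 123. 165.] [617. 375. 298.]
top edge [580. 123. 284.] [598. 373. 285.] [589. 249. 288.]
x=ay+bz+c [1.41237572e-01 1.14357927e-01 5.21727243e+02]
```

```bash
python3 - <<'E'
from h import *
f=dict(np.load('pics/wrist.npz'))
P,uv,_=cloud(f,290,410,50,165)
a=np.radians(149.8); d=np.array([np.cos(a),np.sin(a)]); e=np.array([-d[1],d[0]])
q=P[:,:2]-[490.6,-375.2]; D=q@d; E=q@e
print('cols e (perp), rows d; max z')
for d0 in range(-70,50,10):
    print(d0,[int(P[(D>=d0)&(D<d0+10)&(E>=e0)&(E<e0+8),2].max(initial=0)) for e0 in range(-64,64,8)])
g=dict(np.load('pics/top.npz')); P,_,_=cloud(g,100,330,60,330)
print('behind box max z, rows x, cols y 60..420/40')
for x in range(580,860,30):
    print(x,[int(P[(P[:,0]>=x)&(P[:,0]<x+30)&(P[:,1]>=y)&(P[:,1]<y+40),2].max(initial=0)) for y in range(60,420,40)])
E
```

```text
cols e (perp), rows d; max z
-70 [2, 4, 6, 80, 80, 83, 90, 93, 94, 91, 85, 76, 77, 4, 5, 4]
-60 [3, 3, 5, 94, 96, 100, 110, 111, 111, 109, 102, 91, 93, 2, 5, 4]
-50 [3, 3, 2, 102, 103, 115, 118, 120, 120, 118, 116, 104, 103, 3, 4, 4]
-40 [3, 3, 3, 100, 110, 116, 121, 125, 125, 123, 116, 113, 103, 4, 4, 5]
-30 [2, 3, 2, 94, 110, 126, 137, 141, 140, 138, 129, 111, 95, 3, 4, 5]
-20 [3, 2, 26, 87, 104, 142, 154, 157, 157, 153, 142, 104, 89, 4, 4, 5]
-10 [3, 2, 26, 81, 96, 159, 163, 164, 165, 163, 158, 98, 83, 4, 5, 5]
0 [2, 2, 27, 33, 33, 160, 161, 162, 161, 161, 160, 32, 34, 4, 4, 4]
10 [2, 2, 2, 33, 34, 156, 156, 156, 157, 156, 155, 32, 34, 4, 5, 0]
20 [0, 0, 2, 28, 30, 148, 149, 149, 150, 150, 149, 31, 31, 3, 0, 0]
30 [0, 0, 0, 2, 2, 2, 140, 142, 142, 142, 4, 5, 5, 0, 0, 0]
40 [0, 0, 0, 0, 0, 2, 2, 4, 4, 4, 4, 3, 0, 0, 0, 0]
behind box max z, rows x, cols y 60..420/40
580 [6, 288, 294, 290, 293, 292, 295, 292, 9]
610 [5, 6, 0, 0, 0, 0, 291, 288, 7]
640 [121, 60, 0, 0, 0, 0, 0, 0, 5]
670 [121, 61, 0, 0, 0, 0, 0, 0, 6]
700 [118, 0, 0, 0, 0, 0, 0, 0, 10]
730 [115, 49, 0, 0, 0, 0, 0, 0, 10]
760 [113, 48, 21, 26, 0, 0, 0, 0, 6]
790 [107, 51, 28, 28, 28, 26, 26, 0, 6]
820 [103, 39, 28, 29, 31, 27, 28, 24, 19]
850 [94, 32, 27, 29, 26, 27, 30, 20, 31]
```

The cell's pose agrees with the dock geometry: azimuth 149.8°, tilt 32°, top at z≈154. The cheeks reach at most z 113, so a grasp with the tips at z≈115 clears them. I turn the tool to yaw -30° and align above the cell.

Emit:
{"name": "send_rows", "arguments": {"steps": [[[0,0,0,0.95,1],[0,0,0,0.95,1],[0,0,0,0.95,1],[0,0,0,0.95,1],[0,0,0,0.95,1]]]}}

```text
time_s: 1.37
ee_pos: [400.8, -397.4, 305.5]
ee_rot: [180.0, 0.0, -10.8]
force: [0.2, -0.5, -0.0]
gripper_width: 91.1
gripper_force: 0.0
```

Emit:
{"name": "send_rows", "arguments": {"steps": [[[0,0,0,0.95,1],[0,0,0,0.95,1],[0,0,0,0.98,1],[0,0,0,0,1],[0,0,0,0,1]]]}}

```text
time_s: 1.78
ee_pos: [401.1, -397.1, 305.5]
ee_rot: [180.0, 0.0, -30.1]
force: [0.6, -0.7, -0.1]
gripper_width: 91.0
gripper_force: 0.0
```

Emit:
{"name": "send_rows", "arguments": {"steps": [[[0.5,-0.5,0.2,0,1],[0.6,-0.6,0.3,0,1],[0.5,-0.5,0.3,0,1],[0,0,0,0,1],[0,0,0,0,1]]]}}

```text
time_s: 2.2
ee_pos: [489.8, -372.8, 272.2]
ee_rot: [180.0, 0.2, -30.0]
force: [0.1, 0.2, -0.3]
gripper_width: 91.2
gripper_force: 0.0
```

Emit:
{"name": "send_rows", "arguments": {"steps": [[[0,0.04,0.8,0,1],[0,0,0.8,0,1],[0,0,0.8,0,1],[0,0,0.8,0,1],[0,0,0.5,0,1]]]}}

```text
time_s: 2.62
ee_pos: [486.3, -374.5, 123.4]
ee_rot: [180.0, 0.2, -30.2]
force: [-0.0, -0.6, -0.2]
gripper_width: 90.7
gripper_force: 0.0
```

Emit:
{"name": "send_rows", "arguments": {"steps": [[[0,0,0.23,0,1],[0,0,0,0,1],[0,0,0,0,1]]]}}

```text
time_s: 2.87
ee_pos: [488.8, -375.5, 117.7]
ee_rot: [180.0, -0.1, -30.2]
force: [-0.6, -0.7, 0.2]
gripper_width: 91.3
gripper_force: 0.0
```

```bash
python3 - <<'E'
from h import *
f=grab('wrist'); s=env.state(); print(s['ee_pos'],s['ee_rot'],s['time_s'])
cv2.imwrite('pics/w2.png',f['pixels'][:,:,::-1])
E
```

```text
[ 489.39807078 -375.71175083  118.46389385] [179.95848688  -0.19831667 -30.19392914] 2.9167
```

View pics/w2.png

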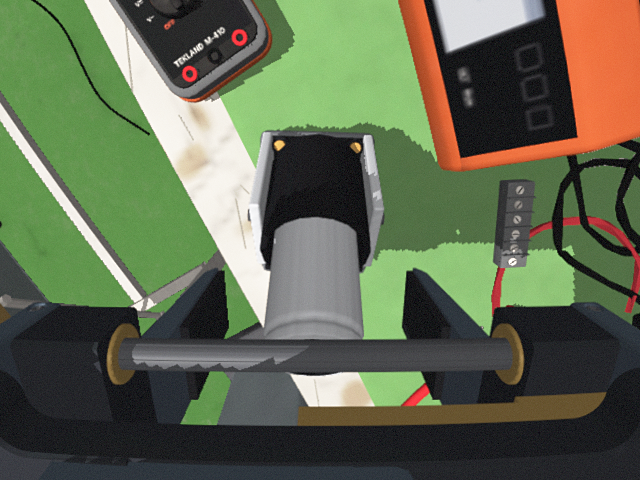

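The wrist view shows the cell at column 314, centred between the fingers (215 and 415) and square to the pads. Closing now.

Emit:
{"name": "send_rows", "arguments": {"steps": [[[0,0,0,0,0],[0,0,0,0,0],[0,0,0,0,0],[0,0,0,0,0],[0,0,0,0,0]]], "squeeze": 15}}

```text
time_s: 3.33
ee_pos: [489.0, -374.6, 116.9]
ee_rot: [180.0, -0.0, -30.2]
force: [-0.5, 0.4, 0.1]
gripper_width: 60.9
gripper_force: 0.0
```

Emit:
{"name": "send_rows", "arguments": {"steps": [[[0,0,0,0,0],[0,0,0,0,0],[0,0,0,0,0]]]}}

```text
time_s: 3.58
ee_pos: [488.7, -374.7, 116.5]
ee_rot: [180.0, 0.0, -30.2]
force: [-0.8, -0.7, 0.2]
gripper_width: 46.1
gripper_force: 15.0
```

Emit:
{"name": "send_rows", "arguments": {"steps": [[[-0.12,0,-0.19,0,0],[-0.12,0,-0.19,0,0],[-0.12,0,-0.19,0,0],[-0.12,0,-0.19,0,0],[-0.12,0,-0.19,0,0]]]}}

```text
time_s: 4.0
ee_pos: [467.4, -362.0, 155.4]
ee_rot: [-180.0, 0.0, -30.2]
force: [1.2, -1.0, -3.5]
gripper_width: 45.7
gripper_force: 15.0
```

Emit:
{"name": "send_rows", "arguments": {"steps": [[[0,0,0,0,0],[0,0,0,0,0]]]}}

```text
time_s: 4.17
ee_pos: [467.6, -362.2, 155.2]
ee_rot: [180.0, -0.0, -30.2]
force: [0.6, 0.4, -2.7]
gripper_width: 45.6
gripper_force: 15.0
```

It holds, and 45 mm is drawn out with about 15 mm still in the bore. I ease the grip and swing the tool in an arc over the pocket so the mouth's lip turns the cell upright between the pads.

Emit:
{"name": "send_rows", "arguments": {"steps": [[[0.13,0,-0.08,0,0],[0.13,0,-0.07,0,0],[0.14,0,-0.06,0,0],[0.14,0,-0.05,0,0],[0.14,0,-0.04,0,0]]], "squeeze": 8}}

```text
time_s: 4.58
ee_pos: [492.0, -376.4, 166.3]
ee_rot: [180.0, 0.1, -30.2]
force: [-2.1, 1.4, -3.1]
gripper_width: 45.6
gripper_force: 8.0
```

Emit:
{"name": "send_rows", "arguments": {"steps": [[[0.15,0,-0.03,0,0],[0.15,0,-0.02,0,0],[0.15,0,-0.01,0,0],[0,0,0,0,0]]]}}

```text
time_s: 4.92
ee_pos: [506.2, -385.2, 169.5]
ee_rot: [179.9, 0.2, -30.2]
force: [-5.0, 1.6, 2.9]
gripper_width: 46.0
gripper_force: 8.0
```

```bash
python3 - <<'E'
from h import *
f=grab('wrist');g=grab('scene'); s=env.state(); print(s['ee_pos'],s['force'],s['torque'],s['time_s'])
c=np.zeros((480,800,3),np.uint8); c[:,:400]=f['pixels'][:,120:520,::-1]
c[:400,400:]=cv2.resize(g['pixels'][120:260,380:520,::-1],(400,400),interpolation=cv2.INTER_CUBIC)
cv2.imwrite('pics/w3.png',c)
E
```

```text
[ 506.1562652  -385.1723465   169.61283712] [-6.07560245  2.36679384  1.61853068] [0.33312968 1.12117378 0.02400686] 5.0167
```

View pics/w3.png

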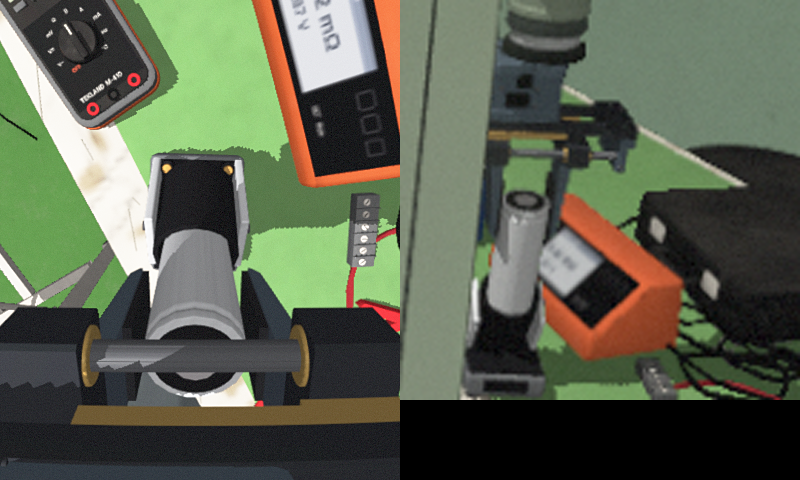

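The wrist view shows the cell gripped and still seated in the mouth, and the scene crop shows it leaning only slightly. I fit its tilt from the depth data.

```bash
cat > tilt.py <<'E'
from h import *
from scipy.optimize import least_squares
import sys
def tilt(f,poly,x0,zref,zmin):
    poly=np.array(poly,np.float32); u0,v0=poly.min(0).astype(int); u1,v1=poly.max(0).astype(int)
    P,uv,_=cloud(f,u0,u1,v0,v1)
    k=np.array([cv2.pointPolygonTest(poly,tuple(map(float,q)),False)>0 for q in uv])&(P[:,2]>zmin); Q=P[k]
    def r(p):
        a=np.array([p[2],p[3],1]); a/=np.linalg.norm(a); d=Q-[p[0],p[1],zref]
        return np.linalg.norm(d-np.outer(d@a,a),axis=1)-23
    s=least_squares(r,[*x0,0,0],loss='soft_l1'); p=s.x
    print('n',len(Q),'z',Q[:,2].min().round(),Q[:,2].max().round(),'xy at',zref,p[:2].round(1),'tilt deg',np.degrees(np.arctan(np.hypot(p[2],p[3]))).round(1),'az',np.degrees(np.arctan2(p[3],p[2])).round(),'res',np.abs(r(p)).mean().round(2))
E
python3 - <<'E'
from tilt import *
f=dict(np.load('pics/wrist.npz'))
tilt(f,[(285,240),(350,240),(358,300),(270,305)],(500,-380),150,110)
print('top',pts(f,[(275,360),(315,378)]).round(1))
E
```

```text
n 4592 z 110.0 200.0 xy at 150 [ 503.  -382.9] tilt deg 6.5 az 149.0 res 0.24
top [[ 538.3 -392.4  266.2]
 [ 489.4 -375.1  207.2]]
```

Emit:
{"name": "send_rows", "arguments": {"steps": [[[0.13,0,0,0,0],[0.12,0,0,0,0],[0.03,0,0,0,0],[0,0,0,0,0]]]}}

```text
time_s: 5.35
ee_pos: [514.9, -390.3, 169.5]
ee_rot: [179.9, 0.3, -30.2]
force: [-8.9, 3.8, 3.7]
gripper_width: 45.6
gripper_force: 8.0
```

```bash
python3 - <<'E'
from tilt import *
f=grab('wrist'); s=env.state(); print(s['ee_pos'],s['force'])
tilt(f,[(285,240),(350,240),(358,300),(270,305)],(500,-380),150,110)
E
```

```text
[ 514.92047706 -390.25452439  169.5708585 ] [-7.53155363  3.06625306  2.7568599 ]
n 4318 z 110.0 191.0 xy at 150 [ 505.1 -384.1] tilt deg 4.1 az 143.0 res 0.61
```

The cell jammed a little: when upright it spans the slanted mouth until its bottom passes the low lip. It's nearly upright now, so I firm up the grip, lift straight out and re-measure.

Emit:
{"name": "send_rows", "arguments": {"steps": [[[0,0,0,0,0],[-0.05,0,-0.2,0,0],[0,0,-0.3,0,0],[0,0,-0.5,0,0],[0,0,-0.5,0,0]]], "squeeze": 12}}

```text
time_s: 5.82
ee_pos: [515.8, -389.9, 229.2]
ee_rot: [-180.0, -0.0, -30.2]
force: [0.4, 0.1, -3.8]
gripper_width: 46.2
gripper_force: 12.0
```

Emit:
{"name": "send_rows", "arguments": {"steps": [[[0,0,-0.7,0,0],[0,0,-0.7,0,0],[0,0,0,0,0],[0,0,0,0,0]]]}}

```text
time_s: 6.15
ee_pos: [516.4, -390.5, 286.7]
ee_rot: [180.0, -0.3, -30.2]
force: [-1.0, -0.4, -4.5]
gripper_width: 45.7
gripper_force: 12.0
```

```bash
python3 - <<'E'
from tilt import *
f=grab('wrist');g=grab('scene'); s=env.state(); print(s['ee_pos'],s['force'],s['torque'])
c=np.zeros((480,800,3),np.uint8); c[:,:400]=f['pixels'][:,120:520,::-1]
c[:400,400:]=cv2.resize(g['pixels'][90:230,390:530,::-1],(400,400),interpolation=cv2.INTER_CUBIC)
cv2.imwrite('pics/w4.png',c)
E
```

```text
[ 514.83852489 -389.39994383  283.12223403] [-1.11161553 -0.89910307 -5.27332763] [ 0.05516841  0.05308046 -0.03726227]
```

View pics/w4.png

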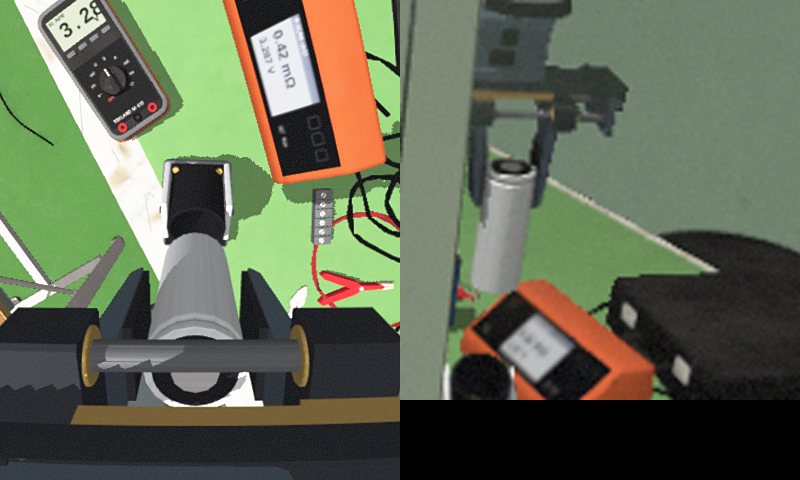

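The cell is clear of the dock and hangs nearly upright. In the wrist crop its side runs from (197,240) to (195,330), with the top at (195,370). Fitting the tilt and pad offset.

```bash
python3 - <<'E'
from tilt import *
f=dict(np.load('pics/wrist.npz'))
P=[(297,245),(340,245),(353,315),(277,315)]
tilt(f,P,(505,-384),300,180)
g=dict(np.load('pics/scene.npz'))
# scene crop scale 400/140; side of can
tilt(g,[(390+(x-400)*.35,90+y*.35) for x,y in [(486,195),(527,195),(518,285),(477,285)]],(505,-384),300,180)
print('top ctr',pts(g,[(390+(513-400)*.35,90+167*.35)]).round(1),'wrist top',pts(f,[(310,378),(300,385)]).round(1))
print('dist check bottom z ~', )
E
```

```text
n 4088 z 210.0 318.0 xy at 300 [ 504.5 -383. ] tilt deg 3.3 az 150.0 res 0.24
n 422 z 211.0 301.0 xy at 300 [ 503.1 -384.1] tilt deg 3.3 az 146.0 res 1.65
top ctr [[ 498.1 -383.1  322.8]] wrist top [[ 502.  -379.3  326.6]
 [ 501.  -373.7  326.5]]
dist check bottom z ~
```

Tilt is 3.3° and the cell bottom is 78 mm below the TCP, offset about 7 mm along tool -x. For the box I want tool yaw ≈171.6°, so the wrist camera stays away from the lid. I turn here, well above everything.

Emit:
{"name": "send_rows", "arguments": {"steps": [[[0,0,0,-0.5,0],[0,0,0,-0.98,0],[0,0,0,-0.98,0],[0,0,0,-0.98,0],[0,0,0,-0.98,0]]]}}

```text
time_s: 6.67
ee_pos: [514.6, -389.2, 282.1]
ee_rot: [-179.8, 0.2, 0.5]
force: [0.0, 0.6, -3.9]
gripper_width: 45.7
gripper_force: 12.0
```

Emit:
{"name": "send_rows", "arguments": {"steps": [[[0,0,0,-0.98,0],[0,0,0,-0.98,0],[0,0,0,-0.98,0],[0,0,0,-0.98,0],[0,0,0,-0.98,0]]]}}

```text
time_s: 7.08
ee_pos: [514.5, -389.2, 282.0]
ee_rot: [-179.7, 0.1, 34.2]
force: [-0.6, -0.4, -3.6]
gripper_width: 45.6
gripper_force: 12.0
```

Emit:
{"name": "send_rows", "arguments": {"steps": [[[0,0,0,-0.98,0],[0,0,0,-0.98,0],[0,0,0,-0.98,0],[0,0,0,-0.98,0],[0,0,0,-0.98,0]]]}}

```text
time_s: 7.5
ee_pos: [514.6, -389.2, 282.0]
ee_rot: [-179.7, -0.1, 67.9]
force: [0.5, 0.6, -4.4]
gripper_width: 45.7
gripper_force: 12.0
```

Emit:
{"name": "send_rows", "arguments": {"steps": [[[0,0,0,-0.98,0],[0,0,0,-0.98,0],[0,0,0,-0.98,0],[0,0,0,-0.98,0],[0,0,0,-0.98,0]]]}}

```text
time_s: 7.92
ee_pos: [514.5, -389.2, 282.0]
ee_rot: [-179.8, -0.2, 101.6]
force: [0.4, -0.1, -3.8]
gripper_width: 46.1
gripper_force: 12.0
```

Emit:
{"name": "send_rows", "arguments": {"steps": [[[0,0,0,-0.98,0],[0,0,0,-0.98,0],[0,0,0,-0.98,0],[0,0,0,-0.98,0],[0,0,0,-0.98,0]]]}}

```text
time_s: 8.33
ee_pos: [514.5, -389.2, 282.0]
ee_rot: [-180.0, -0.3, 135.3]
force: [-0.3, 0.3, -3.7]
gripper_width: 46.1
gripper_force: 12.0
```

Emit:
{"name": "send_rows", "arguments": {"steps": [[[0,0,0,-0.98,0],[0,0,0,-0.98,0],[0,0,0,-0.98,0],[0,0,0,-0.98,0],[0,0,0,-0.98,0]]]}}

```text
time_s: 8.75
ee_pos: [514.5, -389.2, 282.0]
ee_rot: [179.9, -0.2, 169.0]
force: [-0.1, -0.1, -4.1]
gripper_width: 45.9
gripper_force: 12.0
```

Emit:
{"name": "send_rows", "arguments": {"steps": [[[0,0,0,-0.43,0],[0,0,0,0,0],[0,0,0,0,0]]]}}

```text
time_s: 9.0
ee_pos: [514.7, -389.4, 282.8]
ee_rot: [179.9, -0.2, 171.5]
force: [0.6, 0.7, -4.4]
gripper_width: 45.9
gripper_force: 12.0
```

Emit:
{"name": "send_rows", "arguments": {"steps": [[[0.05,0.3,0,0,0],[0.11,0.6,0,0,0],[0.15,0.8,0,0,0],[0.15,0.8,0,0,0],[0.15,0.8,0,0,0]]]}}

```text
time_s: 9.42
ee_pos: [509.5, -253.4, 284.3]
ee_rot: [179.9, -0.1, 171.5]
force: [0.5, 0.2, -3.2]
gripper_width: 46.0
gripper_force: 12.0
```

Emit:
{"name": "send_rows", "arguments": {"steps": [[[0.15,0.8,0,0,0],[0.15,0.8,0,0,0],[0.15,0.8,0,0,0],[0.15,0.8,0,0,0],[0.15,0.8,0,0,0]]]}}

```text
time_s: 9.83
ee_pos: [502.8, -90.6, 284.6]
ee_rot: [180.0, -0.0, 171.6]
force: [-0.4, -0.5, -3.5]
gripper_width: 45.5
gripper_force: 12.0
```

Emit:
{"name": "send_rows", "arguments": {"steps": [[[0.15,0.8,0,0,0],[0.15,0.8,0,0,0],[0.15,0.8,0,0,0],[0.15,0.8,0,0,0],[0.15,0.8,0,0,0]]]}}

```text
time_s: 10.25
ee_pos: [496.3, 71.8, 284.7]
ee_rot: [180.0, -0.0, 171.6]
force: [1.3, 0.3, -3.5]
gripper_width: 45.9
gripper_force: 12.0
```

Emit:
{"name": "send_rows", "arguments": {"steps": [[[0.15,0.8,0,0,0],[0.15,0.8,0,0,0],[0.15,0.8,0,0,0],[0.11,0.6,0,0,0],[0.07,0.4,0,0,0]]]}}

```text
time_s: 10.67
ee_pos: [491.0, 211.0, 284.5]
ee_rot: [179.9, -0.1, 171.7]
force: [0.2, 0.4, -3.2]
gripper_width: 45.5
gripper_force: 12.0
```

Emit:
{"name": "send_rows", "arguments": {"steps": [[[0,0,0,0,0],[0,0,0,0,0],[0,0,0,0,0]]]}}

```text
time_s: 10.92
ee_pos: [491.8, 207.5, 284.6]
ee_rot: [-179.9, -0.0, 171.6]
force: [0.4, -0.6, -3.5]
gripper_width: 45.5
gripper_force: 12.0
```

```bash
python3 - <<'E'
from h import *
f=grab('wrist');g=grab('top'); h=grab('scene'); s=env.state(); print(s['ee_pos'],s['ee_rot'],s['force'])
c=np.zeros((600,800,3),np.uint8)
c[:480,:400]=cv2.resize(g['pixels'][160:376,90:270,::-1],(400,480)); c[:480,400:]=cv2.resize(h['pixels'][130:370,100:300,::-1],(400,480))
cv2.imwrite('pics/b1.png',c)
E
```

```text
[492.3271046  207.01520524 284.89761952] [-1.79980823e+02 -9.39375054e-05  1.71524372e+02] [ 0.11491231 -0.33608694 -3.66464464]
```

View pics/b1.png

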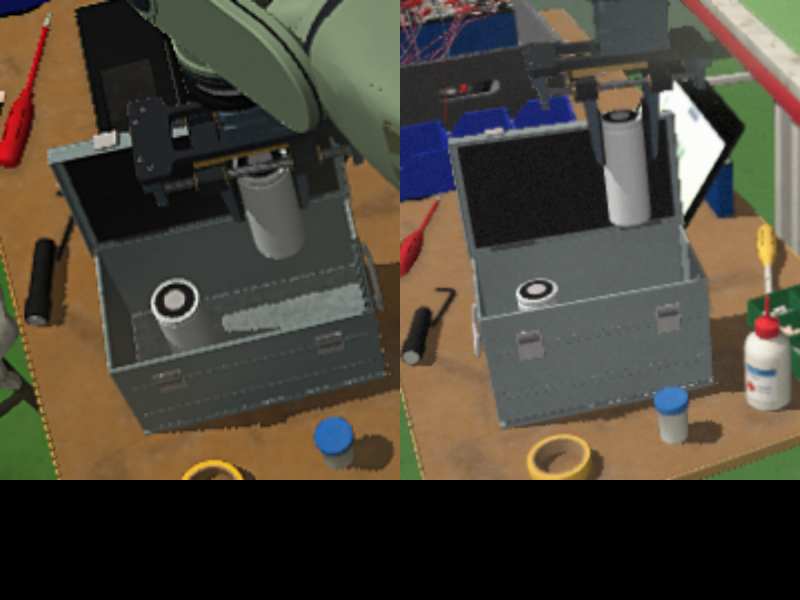

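The cell hangs upright above the free half of the box: top crop (272,210) and scene crop (628,165). The stored cell is at top crop (175,300) and the lid is behind. I check positions numerically with two cameras before lowering.

```bash
python3 - <<'E'
from tilt import *
g=dict(np.load('pics/top.npz'));h=dict(np.load('pics/scene.npz'));w=dict(np.load('pics/wrist.npz'))
tilt(g,[(90+x*.45,160+y*.45) for x,y in [(255,195),(290,190),(298,240),(262,245)]],(500,208),250,190)
tilt(h,[(100+(x-400)*.5,130+y*.5) for x,y in [(613,135),(643,135),(641,210),(612,210)]],(500,208),250,190)
R=np.array([[.989,-.146],[.146,.989]]) # rows: box x, box y in world
for n,f,b in (('top',g,(100,275,200,360)),('scene',h,(120,270,180,350)),('wrist',w,(0,640,0,300))):
    P,uv,_=cloud(f,*b); B=(P[:,:2]-[510,260])@R.T; z=P[:,2]
    k=(abs(z-150)<4)&(abs(B[:,0])<80)&(abs(B[:,1])<135)
    F=B[k&(abs(B[:,0]+66)<9)&(abs(B[:,1])<100)]; 
    S=B[k&(abs(B[:,1]+120)<9)&(abs(B[:,0])<50)]; N=B[k&(abs(B[:,1]-120)<9)&(abs(B[:,0])<50)]
    print(n,'front rim x',len(F),np.percentile(F[:,0],[2,50,98]).round(1) if len(F) else '', 'slope',np.polyfit(F[:,1],F[:,0],1).round(3) if len(F)>20 else '',
      '-y rim',len(S),np.percentile(S[:,1],[2,50,98]).round(1) if len(S) else '','+y',len(N),np.percentile(N[:,1],[2,50,98]).round(1) if len(N) else '')
    T=P[(abs(z-130)<5)&(np.hypot(P[:,0]-519,P[:,1]-315)<30)]
    if len(T): r=(T[:,:2].max(0)+T[:,:2].min(0))/2; print('  stored',r.round(1),'box',(R@(r-[510,260])).round(1))
E
```

```text
n 362 z 221.0 308.0 xy at 250 [503.5 205.4] tilt deg 3.5 az -9.0 res 0.92
n 515 z 224.0 310.0 xy at 250 [503.9 204.5] tilt deg 2.8 az -11.0 res 1.24
top front rim x 242 [-69.6 -66.3 -62.8] slope [ 1.0000e-03 -6.6285e+01] -y rim 71 [-124.3 -122.2 -120.3] +y 92 [117.  119.2 121.4]
  stored [520.4 315.7] box [ 2.1 56.6]
scene front rim x 224 [-71.2 -67.7 -63.8] slope [-8.000e-03 -6.753e+01] -y rim 48 [-125.3 -122.8 -121.3] +y 50 [115.3 117.2 119.3]
  stored [519.  314.5] box [ 1.  55.2]
wrist front rim x 1244 [-67.9 -65.5 -62.8] slope [-9.00e-03 -6.56e+01] -y rim 537 [-123.2 -120.9 -119.1] +y 688 [116.4 117.9 120.8]
  stored [520.5 315.3] box [ 2.3 56.2]
```

The positions agree across the cameras: the box centre is ≈(508.8,258.4) and the cell bottom is at box ≈(0,-53), tilt ≈3°. The bottom is at z≈207, so there are 197 mm to the mat. Lowering.

Emit:
{"name": "send_rows", "arguments": {"steps": [[[0,0,0.4,0,0],[0,0,0.4,0,0],[0,0,0.4,0,0],[0,0,0.4,0,0],[0,0,0.4,0,0]]]}}

```text
time_s: 11.48
ee_pos: [492.6, 207.0, 204.3]
ee_rot: [180.0, 0.0, 171.5]
force: [-0.3, -0.0, -4.2]
gripper_width: 45.5
gripper_force: 12.0
```

Emit:
{"name": "send_rows", "arguments": {"steps": [[[0,0,0.4,0,0],[0,0,0.4,0,0],[0,0,0.4,0,0],[0,0,0.4,0,0],[0,0,0.3,0,0]]]}}

```text
time_s: 11.9
ee_pos: [492.2, 206.9, 127.7]
ee_rot: [-180.0, -0.1, 171.5]
force: [-0.2, 0.6, -4.3]
gripper_width: 46.0
gripper_force: 12.0
```

Emit:
{"name": "send_rows", "arguments": {"steps": [[[0,0,0.2,0,0],[0,0,0.1,0,0],[0,0,0,0,0],[0,0,0,0,0]]]}}

```text
time_s: 12.23
ee_pos: [492.9, 207.8, 117.4]
ee_rot: [180.0, 0.1, 171.6]
force: [1.2, -0.3, -4.1]
gripper_width: 45.5
gripper_force: 12.0
```

Emit:
{"name": "send_rows", "arguments": {"steps": [[[0,0,0.12,0,0],[0,0,0.12,0,0],[0,0,0.12,0,0],[0,0,0.1,0,0],[0,0,0.06,0,0]]]}}

```text
time_s: 12.65
ee_pos: [492.1, 207.8, 95.3]
ee_rot: [-180.0, -0.0, 171.6]
force: [0.5, 0.1, -4.3]
gripper_width: 45.9
gripper_force: 12.0
```

Emit:
{"name": "send_rows", "arguments": {"steps": [[[0,0,0.05,0,0],[0,0,0.04,0,0],[0,0,0,0,0]]]}}

```text
time_s: 12.9
ee_pos: [492.3, 207.9, 92.1]
ee_rot: [-180.0, -0.0, 171.6]
force: [-0.1, -0.6, -3.8]
gripper_width: 45.7
gripper_force: 12.0
```

Emit:
{"name": "send_rows", "arguments": {"steps": [[[0,0,0.03,0,0],[0,0,0.03,0,0],[0,0,0,0,0],[0,0,0,0,0]]]}}

```text
time_s: 13.23
ee_pos: [492.7, 208.0, 90.5]
ee_rot: [180.0, 0.0, 171.6]
force: [-1.1, -0.0, -1.3]
gripper_width: 45.7
gripper_force: 12.0
```

Emit:
{"name": "send_rows", "arguments": {"steps": [[[0,0,0.03,0,0],[0,0,0,0,0],[0,0,0,0,0]]]}}

```text
time_s: 13.48
ee_pos: [492.7, 208.0, 89.3]
ee_rot: [180.0, 0.0, 171.6]
force: [-0.9, -1.0, 1.2]
gripper_width: 45.8
gripper_force: 12.0
```

Contact is confirmed: the force went from -4 to +1 N. I relax the grip so the cell settles flat, then open partway.

Emit:
{"name": "send_rows", "arguments": {"steps": [[[0,0,0.02,0,0],[0,0,0,0,0],[0,0,0,0,0]]], "squeeze": 3}}

```text
time_s: 13.73
ee_pos: [492.7, 208.1, 88.4]
ee_rot: [180.0, 0.0, 171.6]
force: [-2.3, 0.0, 3.8]
gripper_width: 45.6
gripper_force: 3.0
```

Emit:
{"name": "send_rows", "arguments": {"steps": [[[0,0,0,0,0.55],[0,0,0,0,0.62],[0,0,0,0,0.7],[0,0,0,0,0.7],[0,0,0,0,0.7]]]}}

```text
time_s: 14.15
ee_pos: [492.5, 207.9, 87.9]
ee_rot: [-180.0, 0.0, 171.6]
force: [0.9, -0.3, -0.6]
gripper_width: 64.2
gripper_force: 0.0
```

```bash
python3 - <<'E'
from h import *
f=grab('wrist');g=grab('top'); h=grab('scene'); s=env.state(); print(s['ee_pos'],s['force'],s['gripper_width'],s['gripper_force'])
c=np.zeros((600,800,3),np.uint8)
c[:480,:400]=cv2.resize(g['pixels'][160:376,90:270,::-1],(400,480)); c[:480,400:]=f['pixels'][:,120:520,::-1]
cv2.imwrite('pics/b2.png',c)
E
```

```text
[492.4608343  207.91430571  87.95620079] [-0.05070154 -0.0687878   0.03294164] 64.08506550823644 0.0
```

View pics/b2.png

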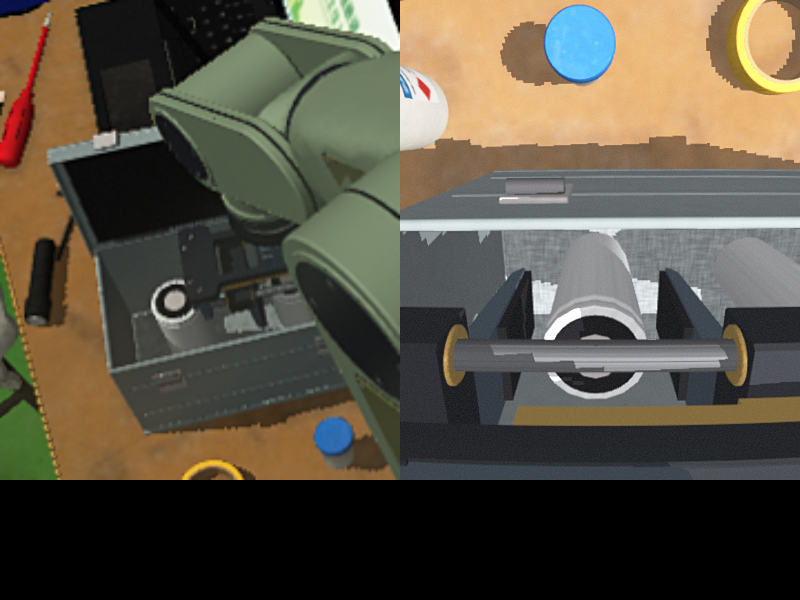

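The wrist view shows the cell released and standing, with its top at (595,350) between the open fingers; the stored cell at right is untouched. Rising straight up.

Emit:
{"name": "send_rows", "arguments": {"steps": [[[0,0,-0.15,0,0.7],[0,0,-0.3,0,0.7],[0,0,-0.5,0,0.7],[0,0,-0.7,0,0.7],[0,0,-0.9,0,0.7]]]}}

```text
time_s: 14.72
ee_pos: [491.1, 207.4, 189.8]
ee_rot: [-179.9, -0.2, 171.6]
force: [0.6, 0.8, 0.4]
gripper_width: 63.9
gripper_force: 0.0
```

Emit:
{"name": "send_rows", "arguments": {"steps": [[[0,0,-0.9,0,0.7],[0,0,-0.9,0,0],[0,0,-0.9,0,0],[0,0,-0.9,0,0],[0,0,0,0,0]]]}}

```text
time_s: 15.13
ee_pos: [495.0, 209.0, 342.5]
ee_rot: [179.6, 0.8, 171.6]
force: [0.1, 1.0, 0.7]
gripper_width: 40.2
gripper_force: 0.0
```

```bash
python3 - <<'E'
from h import *
f=grab('wrist'); h=grab('scene'); s=env.state(); print(s['ee_pos'],s['force'],s['time_s'])
print(f['cam_to_world'][:3,3].round())
P,uv,_=cloud(f,0,640,0,480); 
for n,c in (('failed',(502,205.5)),('stored',(520,315))):
    T=P[(P[:,2]>118)&(P[:,2]<140)&(np.hypot(P[:,0]-c[0],P[:,1]-c[1])<30)]; T=T[T[:,2]>np.percentile(T[:,2],50)-8] if len(T) else T
    if len(T): print(n,len(T),((T.max(0)+T.min(0))/2).round(1),T[:,2].min(),T[:,2].max())
g=h
P,uv,_=cloud(g,60,320,100,370)
for n,c in (('failed',(502,205.5)),('stored',(520,315))):
    T=P[(P[:,2]>122)&(P[:,2]<140)&(np.hypot(P[:,0]-c[0],P[:,1]-c[1])<30)]
    if len(T): print('scene',n,len(T),((T.max(0)+T.min(0))/2).round(1))
L=P[(P[:,2]>165)&(P[:,2]<300)&(P[:,0]>560)&(P[:,0]<640)&(P[:,1]>110)&(P[:,1]<380)]
A=np.c_[L[:,1:],np.ones(len(L))]; print('lid',len(L),np.linalg.lstsq(A,L[:,0],rcond=None)[0],np.percentile(L[:,2],99.5))
c=np.zeros((480,800,3),np.uint8); c[:,:400]=cv2.resize(f['pixels'][:,:,::-1],(400,300)).repeat(1,0) if 0 else 0
c[:300,:400]=cv2.resize(f['pixels'][:,:,::-1],(400,300)); c[:480,400:]=cv2.resize(h['pixels'][130:370,100:300,::-1],(400,480))
cv2.imwrite('pics/b3.png',c)
E
```

```text
[492.86780898 208.11374017 335.99845541] [-0.03431753 -0.28802994 -0.76265691] 15.2333
[411. 220. 513.]
failed 1369 [501.5 206.8 127.1] 122.95404662674008 131.2376514207586
stored 1343 [520.6 315.1 125.9] 120.47153120375032 131.38390423403018
scene failed 203 [500.3 206.  126.9]
scene stored 217 [516.8 314.2 126.2]
lid 5752 [1.36255911e-01 1.07828491e-01 5.24296957e+02] 290.9369430731883
```

View pics/b3.png

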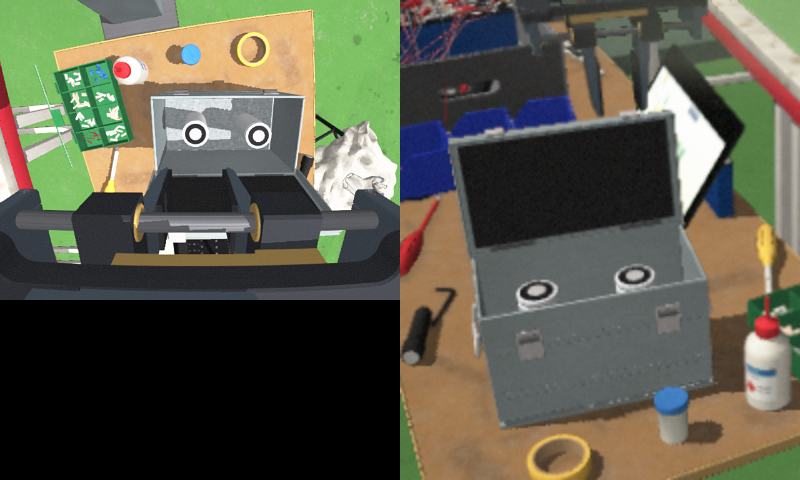

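Both cells stand upright, tops at z≈130 and in place. The lid is at ≈96° with its top edge at z≈291. I move the shut fingers over and behind it, with tips at 335 mm.

Emit:
{"name": "send_rows", "arguments": {"steps": [[[-0.5,0.2,0,0,0],[-0.8,0.35,0,0,0],[-0.8,0.35,0,0,0],[-0.7,0.25,0,0,0],[-0.36,0.15,0,0,0]]]}}

```text
time_s: 15.65
ee_pos: [627.2, 241.1, 330.6]
ee_rot: [-179.9, -0.2, 171.6]
force: [-0.7, 0.5, -0.5]
gripper_width: 0.5
gripper_force: 0.0
```

Emit:
{"name": "send_rows", "arguments": {"steps": [[[0,0,0,0,0],[0,0,0,0,0],[0,0,0,0,0]]]}}

```text
time_s: 15.9
ee_pos: [623.9, 240.7, 333.1]
ee_rot: [-179.9, -0.1, 171.6]
force: [-0.9, 0.8, 0.6]
gripper_width: 0.5
gripper_force: 0.0
```

Emit:
{"name": "send_rows", "arguments": {"steps": [[[0,0,0.4,0,0],[0,0,0.5,0,0],[0,0,0.5,0,0],[0,0,0.5,0,0],[0,0,0,0,0]]]}}

```text
time_s: 16.32
ee_pos: [621.7, 240.0, 254.3]
ee_rot: [-179.8, -0.4, 171.6]
force: [-0.0, -0.1, 0.2]
gripper_width: 0.3
gripper_force: 0.0
```

Emit:
{"name": "send_rows", "arguments": {"steps": [[[0,0,0,0,0],[0,0,0,0,0]]]}}

```text
time_s: 16.48
ee_pos: [625.0, 241.0, 260.0]
ee_rot: [179.9, 0.1, 171.6]
force: [0.5, 1.0, 0.4]
gripper_width: 0.4
gripper_force: 0.0
```

Emit:
{"name": "send_rows", "arguments": {"steps": [[[0.2,0,0,0,0],[0.15,0,0,0,0],[0.13,0,-0.03,0,0],[0.13,0,-0.03,0,0],[0.13,0,-0.03,0,0]]]}}

```text
time_s: 16.9
ee_pos: [595.6, 245.3, 261.9]
ee_rot: [180.0, 0.1, 171.6]
force: [2.8, -0.1, -1.7]
gripper_width: 0.7
gripper_force: 1.6
```

Emit:
{"name": "send_rows", "arguments": {"steps": [[[0.13,0,0,0,0],[0.13,0,0,0,0],[0.13,0,0,0,0],[0.13,0,0.02,0,0]]]}}

```text
time_s: 17.23
ee_pos: [574.8, 248.3, 260.9]
ee_rot: [-180.0, 0.0, 171.6]
force: [2.9, -0.5, -1.3]
gripper_width: 0.6
gripper_force: 1.5
```

The lid is moving at about 3 N. Continuing the arc.

Emit:
{"name": "send_rows", "arguments": {"steps": [[[0.18,0,0.02,0,0],[0.18,0,0.03,0,0],[0.18,0,0.04,0,0],[0.18,0,0.06,0,0],[0.18,0,0.07,0,0]]]}}

```text
time_s: 17.65
ee_pos: [538.8, 253.7, 252.0]
ee_rot: [180.0, 0.0, 171.6]
force: [3.0, 0.3, 0.7]
gripper_width: 0.3
gripper_force: 1.1
```

Emit:
{"name": "send_rows", "arguments": {"steps": [[[0.17,0,0.09,0,0],[0.17,0,0.1,0,0],[0.16,0,0.12,0,0],[0.15,0,0.13,0,0],[0.14,0,0.15,0,0]]]}}

```text
time_s: 18.07
ee_pos: [507.5, 258.2, 228.1]
ee_rot: [-180.0, -0.0, 171.6]
force: [1.9, -0.6, 1.9]
gripper_width: 0.2
gripper_force: 0.9
```

Emit:
{"name": "send_rows", "arguments": {"steps": [[[0.13,0,0.16,0,0],[0.12,0,0.17,0,0],[0.11,0,0.17,0,0],[0.1,0,0.17,0,0],[0.09,0,0.17,0,0]]]}}

```text
time_s: 18.48
ee_pos: [486.2, 261.3, 194.0]
ee_rot: [-180.0, -0.0, 171.6]
force: [1.5, 0.1, 1.0]
gripper_width: 0.7
gripper_force: 0.7
```

Emit:
{"name": "send_rows", "arguments": {"steps": [[[0.06,0,0.17,0,0],[0.05,0,0.16,0,0],[0.04,0,0.16,0,0],[0.03,0,0.15,0,0],[0,0,0.1,0,0]]]}}

```text
time_s: 18.9
ee_pos: [478.8, 262.4, 164.3]
ee_rot: [-180.0, -0.1, 171.6]
force: [-0.4, -0.5, 1.5]
gripper_width: 0.9
gripper_force: 0.6
```

Emit:
{"name": "send_rows", "arguments": {"steps": [[[0,0,0.08,0,0],[0,0,0.05,0,0],[0,0,0.04,0,0],[0,0,0,0,0]]]}}

```text
time_s: 19.23
ee_pos: [479.5, 262.4, 158.1]
ee_rot: [-180.0, -0.0, 171.6]
force: [-0.9, 0.3, 0.4]
gripper_width: 0.7
gripper_force: 0.0
```

Emit:
{"name": "send_rows", "arguments": {"steps": [[[0,0,0.04,0,0],[0,0,0.04,0,0],[0,0,0.03,0,0],[0,0,0,0,0]]]}}

```text
time_s: 19.57
ee_pos: [479.7, 262.5, 156.7]
ee_rot: [179.9, 0.1, 171.6]
force: [-3.5, -2.7, 14.1]
gripper_width: 0.6
gripper_force: 7.0
```

It stopped firm at z 156.7 with 14 N, so the lid is down. I back off and check.

Emit:
{"name": "send_rows", "arguments": {"steps": [[[0,0,-0.3,0,0],[0,0,-0.6,0,0],[0,0,-0.9,0,0],[0,0,-0.9,0,0],[0,0,-0.9,0,0]]]}}

```text
time_s: 19.98
ee_pos: [479.3, 262.2, 299.6]
ee_rot: [-180.0, 0.0, 171.6]
force: [0.8, 0.3, 0.3]
gripper_width: 0.2
gripper_force: 0.0
```

Emit:
{"name": "send_rows", "arguments": {"steps": [[[0,0,-0.5,0,0],[0,0,0,0,0],[0,0,0,0,0],[0,0,0,0,0]]]}}

```text
time_s: 20.32
ee_pos: [479.0, 262.1, 316.7]
ee_rot: [-179.9, -0.1, 171.6]
force: [0.9, 0.6, -0.8]
gripper_width: 0.4
gripper_force: 0.0
```

```bash
python3 - <<'E'
from h import *
s=env.state(); print(s['ee_pos'],s['force'],s['time_s'])
R=np.array([[.989,-.146],[.146,.989]])
for n in ('scene','wrist','top'):
    f=grab(n); P,_,_=cloud(f,0,640,0,480); B=(P[:,:2]-[508.8,258.4])@R.T
    k=(abs(B[:,0])<60)&(abs(B[:,1])<115)&(P[:,2]<200)&(P[:,2]>120); 
    if k.sum()>100:
        c=np.linalg.lstsq(np.c_[B[k],np.ones(k.sum())],P[k,2],rcond=None)[0]; print(n,k.sum(),'z=ax+by+c',c.round(4),np.percentile(P[k,2],[2,50,98]).round(1))
E
```

```text
[479.02217431 262.08766971 316.74126381] [ 0.86793267  0.64191149 -0.75794213] 20.3167
scene 3006 z=ax+by+c [ 7.200000e-03 -2.600000e-03  1.589115e+02] [155.4 159.  161.5]
wrist 25960 z=ax+by+c [4.000000e-03 1.900000e-03 1.595714e+02] [156.6 159.7 161.5]
top 5637 z=ax+by+c [4.600000e-03 1.900000e-03 1.588447e+02] [154.1 158.9 163.3]
```

The lid plane is flat (slope under 0.008 rad) and the arm is clear, so I hand in.

```bash
python3 -c "
from workcell import env
print(env.job_done())"
```

```text
the job is handed in; nothing more can be done
None
```

The failed cell stands upright in the box beside the stored cell, the lid is shut flat (slope under 0.01 rad), the arm is clear, and the job was handed in at about 20 s with no verdict returned.

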